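Clear the sink ledge onto the drip pads

ROBOT

A 6-joint arm with a two-finger parallel gripper is mounted at the origin on the work surface. World frame = base frame: x ahead of the robot, y to its left, z up, the work surface at z = 0. Lengths are in m, angles in rad, forces in N, time in s.
With the tool pointing down it reaches from about 0.3 to 0.875 m from the base axis. Payload 4.2 kg.
Tool frame: the origin (TCP) lies on the centre line of the jaws, within the pads' length; the fingertips stand 8 mm ahead of it and the grasp point (between the pads) lies 11 mm behind it; z points along the fingers, y is the line along which they close (so a half turn about z gives the same grasp; the last joint's range is limited). The gripper opens to 85 mm and grips with 20 to 120 N. Pads are 22 mm wide; open, the fingers measure 114 mm over their backs; the gripper's body (76 mm by 85 mm) begins 54 mm behind the grasp point. The pads swing forward as they close: fully open they stand 13 mm farther back than shut.
Start: joints at [1.121, 0.32, 1.565, -0, 1.257, -0.02], TCP at [0.24, 0.523, 0.239] pointing down, gripper open.
Joint ranges: [-3.11, 3.11], [-0.84, 2.01], [0.21, 2.61], [-1.34, 4.49], [0.05, 2.63], [-2.56, 2.56]. Speed limits (rad/s): [2.57, 2.57, 3.14, 3.14, 3.14, 3.14].

INTERFACE

Orientations are given as a rotation vector (axis times angle).
In Python, from cell import r gives the robot as it stands. The module is installed in compiled form; this text tells all that it offers. Calls block until the motion is done:
- r.move_to(position, orientation): joint-space move of the TCP to a pose.
- r.servo_line(position, attitude=None, max_speed=0.15, guard=None): straight line of the TCP; attitude=None keeps the orientation; max_speed is the mean speed in m/s. With guard (N) it stops when the force on the tool has changed by that much, and returns True; else False.
- r.goto_joints(angles): joint-space move.
- r.set_gripper(opening): finger opening in m; the grip force is fixed at half the most; returns when the fingers have stopped.
- r.wait(seconds).
- r.inverse_kinematics(position, orientation): joint angles nearest the present ones, or None.
- r.get_obs(): the state.
- r.read_camera(name): name is "side" or "top" or "wrist"; returns the picture (420x560x3 uint8, red, green, blue); there is no depth.
- r.calibration(name): a dict with "mtx" (3x3 intrinsics, pixels), "R" (3x3) and "t" (3): a world point X has camera coordinates R X + t; the wrist camera has in their place "T_tool_cam" (4x4, takes a point from camera to tool coordinates, whose origin is the TCP and whose axes are the flange's). Camera axes: x right, y down, z forward; pixel columns grow to the right and rows downward; lengths in m; the calibration is good to about 2 mm. A picture is of the moment at which its call begins: read the wrist's pose just before it. calibration takes no time and is no camera call.
A pose or a line that the arm cannot do raises r.IKError and nothing moves.
- r.finish_job(): hands the job in; it is judged then, once.
The state is a dict: "clock": time; "joint_pos": joint angles; "joint_velocities": joint speeds; "joint_torque": joint torques, N m; "eef_pos": TCP position; "orientation": TCP orientation; "ft_force": force on the tool from outside, world axes, zero at the start; "wrist_torque": the same for the moment, N m; "gripper_width": finger opening in m; "grip_force": force on a finger pad.
Only numpy, scipy, OpenCV 4.12 (cv2) and the standard library are available. Lean on these libraries where they do the work, as an engineer would, in place of code of your own. Each camera call takes 0.05 s, during which the arm holds its last target. There are 200 camera calls.

TASK

Tidy the ledge of the rooftop sink: put the clear jar, the terracotta dish, the yellow scraper and the scrubbing brush each on the black rubber drip pad on the plank shelf that was cut to its shape and size, centred on it, right way up as they are now, with the scraper and brush lined up with their pads (either end may come first). Set the terracotta dish down gently, as it chips, and leave the mug and the white bottle standing where they are.

Things in the scene. Friction and masses are not known exactly. Their poses are not given: they have to be found in the camera images.
- jar: Upright clear plastic jar with a white flip-top lid: body diameter 46 mm, lid 47 mm, 83 mm tall, about 0.1 kg. Stands loose on the work surface. Origin: centre of its underside; z up.
- dish: Small round open terracotta dish with nearly upright sides: outer diameter 64 mm, 30 mm tall, wall 5 mm, about 0.13 kg; it can be gripped across its outside. Loose on the work surface. Origin: centre of its underside; z up.
- scraper: Yellow hard plastic scraper lying flat: a card 96 mm (its x) by 64 mm (its y) and 4 mm thick, with an upright grip rib along the middle, 90 mm long (x), 12 mm thick (y), its top 24 mm above the underside. Pinch the rib across y. About 0.06 kg, loose on the work surface. Origin: centre of its underside; z up.
- brush: Wooden scrubbing brush lying on its pale bristles: back with rounded ends, 120 mm long (its x), 44 mm wide (its y), 20 mm thick, occupying heights 22 to 42 mm above the underside; the stiff bristle block below is slightly smaller (106 by 34 mm). Grip the back across y. About 0.12 kg, loose on the work surface. Origin: centre of the bristles' underside; z up.
- pad_jar: The jar's pad: the smaller round flat black rubber drip pad, 4 mm thick, fixed on the plank shelf (shelf top about 30 mm above the work surface); diameter 62 mm. Origin: centre of the pad's underside, so its top face is 4 mm above the origin.
- pad_dish: The dish's pad: the larger round flat black rubber drip pad, 4 mm thick, fixed on the plank shelf (shelf top about 30 mm above the work surface); diameter 84 mm. Origin: centre of the pad's underside, so its top face is 4 mm above the origin.
- pad_scraper: The scraper's pad: rectangular flat black rubber drip pad, 4 mm thick, fixed on the plank shelf (shelf top about 30 mm above the work surface); 112 mm (its x) by 80 mm (its y), square corners. Origin: centre of the pad's underside, so its top face is 4 mm above the origin.
- pad_brush: The brush's pad: long narrow flat black rubber drip pad, 4 mm thick, fixed on the plank shelf (shelf top about 30 mm above the work surface); 136 mm (its x) by 60 mm (its y), with rounded ends. Origin: centre of the pad's underside, so its top face is 4 mm above the origin.
- mug: Bystander: loose blue ceramic mug, rim diameter 72 mm, 85 mm tall, handle to its +y side reaching about 65 mm from the axis. Stands in the same row as the things to move; leave it. Origin: centre of its underside.
- bottle: Bystander: loose white plastic bottle with a blue cap, diameter 58 mm, 150 mm tall. Stands in the same row as the things to move; leave it. Origin: centre of its underside.
There are look-alikes about, which are no part of the job. Of the things that look like the jar, take the one that is farthest to the robot's right at the start. What is shaped like the scraper but turquoise is not meant.

How it is judged:
At the end, for the whole second after the job is handed in: The jar, dish, scraper and brush each rest, released and still, flat and upright (within 7 degrees) on their own pads, their centres within 12 mm of the pad's centre; the scraper's and the brush's length is within 11 degrees of the pad's length, either way round (horizontal distance between jar and pad_jar below 0.012 m and z of jar in the frame of pad_jar below 0.009 m and angle between each of jar, dish, scraper, brush's own z axis and vertical below 0.12 rad and linear speed of each of jar, dish, scraper, brush below 0.02 m/s and horizontal distance between dish and pad_dish below 0.012 m and z of dish in the frame of pad_dish below 0.009 m and horizontal distance between scraper and pad_scraper below 0.012 m and z of scraper in the frame of pad_scraper below 0.009 m and angle between the x axis of scraper and the x axis of pad_scraper, either way round below 0.2 rad and horizontal distance between brush and pad_brush below 0.012 m and z of brush in the frame of pad_brush below 0.009 m and angle between the x axis of brush and the x axis of pad_brush, either way round below 0.2 rad); the robot touches nothing.
It fails at once if the mug or the bottle is pushed more than 25 mm or tipped (distance of any of mug, bottle from where it was at the start of the episode above 0.025 m or angle between any of mug, bottle's own z axis and vertical above 0.35 rad).
It fails at once if the terracotta dish is let fall (falls free of the fingers at over 0.5 m/s, a drop of some 13 mm) (contact force between the fingers and dish below 0.05 N and linear speed of dish above 0.5 m/s).
It fails at once if the terracotta dish is rammed onto its pad (over 60 N) (contact force between dish and pad_dish above 60 N).
It also fails if it takes over 106 s, if anything falls off the work surface, if the arm or the gripper's body presses on something with over 40 N, if the wrist force passes 120 N, or if a joint passes its speed limit or range.

## Working session

There is one attempt and no reset: what is moved stays moved. The work goes in short steps, each a Python script; the robot and the scene stay as the last script left them, time stands still between calls to the robot, and variables do not carry over. Pictures are saved under pics/ and viewed, at most 14 in all, crops included, and the job is handed in when it is done.

```bash
mkdir -p pics
python3 - <<'E'
from cell import r
import cv2,numpy as np
for n in("top","side"):
    cv2.imwrite(f"pics/{n}0.png",cv2.cvtColor(r.read_camera(n),cv2.COLOR_RGB2BGR)); c=r.calibration(n)
    print(n,c["mtx"].round(1).tolist(),(-c["R"].T@c["t"]).round(3),c["R"].round(3).tolist())
print(r.calibration("wrist")); print(r.get_obs()["orientation"],r.get_obs()["clock"])
E
```

```text
top [[450.8, 0.0, 278.2], [0.0, 450.8, 204.7], [0.0, 0.0, 1.0]] [ 0.411 -0.015  1.198] [[-0.024, -0.999, -0.024], [-0.997, 0.025, -0.079], [0.08, 0.022, -0.997]]
side [[388.6, 0.0, 279.9], [0.0, 388.6, 210.0], [0.0, 0.0, 1.0]] [ 0.19  -0.682  0.743] [[0.916, -0.4, -0.015], [-0.287, -0.629, -0.722], [0.279, 0.666, -0.691]]
{'mtx': array([[299.82328083,   0.        , 283.46766754],
       [  0.        , 299.82328083, 210.20776767],
       [  0.        ,   0.        ,   1.        ]]), 'T_tool_cam': array([[-5.88289096e-04, -9.54395159e-01, -2.98545698e-01,
         7.63090415e-02],
       [ 9.99999585e-01, -3.53668987e-04, -8.39901176e-04,
         6.49684091e-04],
       [ 6.96011262e-04, -2.98546068e-01,  9.54394971e-01,
        -1.34117064e-01],
       [ 0.00000000e+00,  0.00000000e+00,  0.00000000e+00,
         1.00000000e+00]])}
[-6.69905624e-01 -3.06894895e+00  2.48443430e-03] 0.1
```

View pics/top0.png

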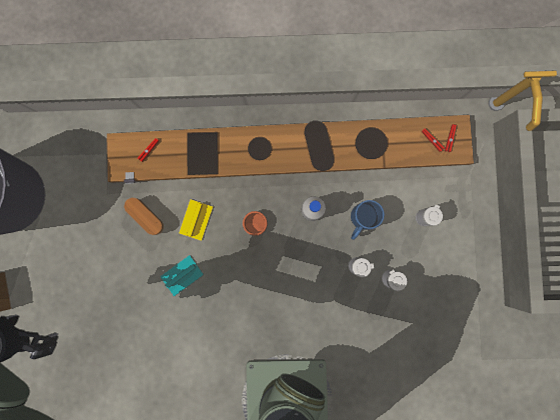

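View pics/side0.png

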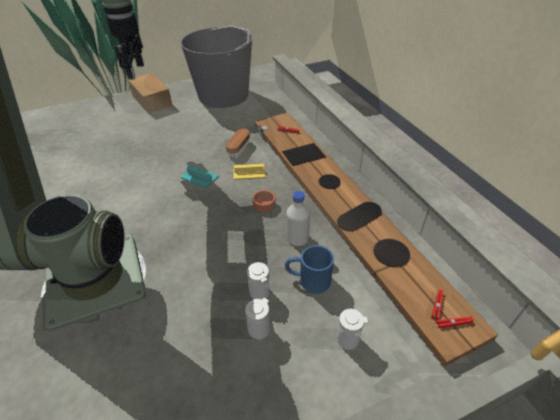

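Jar look-alikes in the top view: (433,215), (362,267) and (397,280). The top image's right is −y, the robot's right, so (433,215) is the one meant. I'll confirm it in a crop and measure everything.

```bash
cat > h.py <<'E'
import cv2,numpy as np
from cell import r
from scipy.spatial.transform import Rotation as Ro
def cam(n,obs=None):
    c=r.calibration(n)
    if n!="wrist": return c["mtx"],c["R"].T,-c["R"].T@c["t"]
    o=obs or r.get_obs(); T=np.eye(4); T[:3,:3]=Ro.from_rotvec(o["orientation"]).as_matrix(); T[:3,3]=o["eef_pos"]
    T=T@c["T_tool_cam"]; return c["mtx"],T[:3,:3],T[:3,3]
def ray(C,uv,z):
    K,R,p=C; uv=np.atleast_2d(np.asarray(uv,float))
    d=np.c_[uv,np.ones(len(uv))]@np.linalg.inv(K).T@R.T
    return (p+d*((z-p[2])/d[:,2])[:,None])[:,:2]
def proj(C,X):
    K,R,p=C; q=K@(R.T@(np.asarray(X,float)-p)); return q[:2]/q[2]
RANGES={"pad":((0,0,0),(180,255,62)),"yellow":((22,120,90),(34,255,255)),"brown":((3,90,70),(16,255,255)),"white":((0,0,165),(180,40,255))}
def blob(img,kind,seed,rad,C,z):
    "largest contour of the colour near seed px; returns world centre, long-axis angle, sizes of its min-area rect on plane z"
    m=cv2.inRange(cv2.cvtColor(img,cv2.COLOR_RGB2HSV),*[np.array(a) for a in RANGES[kind]])
    k=np.zeros_like(m); cv2.circle(k,tuple(int(s) for s in seed),rad,255,-1)
    m=cv2.morphologyEx(m&k,cv2.MORPH_OPEN,np.ones((3,3)))
    c=max(cv2.findContours(m,cv2.RETR_EXTERNAL,cv2.CHAIN_APPROX_NONE)[0],key=cv2.contourArea)
    w=ray(C,c[:,0,:],z)*1000
    (x,y),(a,b),t=cv2.minAreaRect(w.astype(np.float32))
    if a<b: a,b,t=b,a,t+90
    return np.array([x,y])/1000,np.deg2rad((t+90)%180-90),(round(float(a)),round(float(b))),c
def down(yaw): # tool y (closing axis) points along world angle yaw (mod pi)
    y=np.array([np.cos(yaw),np.sin(yaw),0]); z=np.array([0,0,-1.]); return Ro.from_matrix(np.c_[np.cross(y,z),y,z]).as_rotvec()
E
python3 - <<'E'
from h import *
im=cv2.cvtColor(cv2.imread("pics/top0.png"),cv2.COLOR_BGR2RGB); C=cam("top")
for n,k,s,rad,z in [("pad_scraper","pad",(203,153),34,.034),("pad_jar","pad",(260,148),22,.034),("pad_brush","pad",(319,146),34,.034),("pad_dish","pad",(371,143),24,.034),
 ("brush","brown",(143,215),30,.042),("scraper","yellow",(196,219),30,.004),("dish","brown",(255,223),20,.03),("jar","white",(433,215),14,.083)]:
    p,a,s2,c=blob(im,k,s,rad,C,z); print(n,p.round(3),"deg",round(np.degrees(a)),s2)
for n,uv,z in [("bottle",(315,206),.15),("mug",(367,215),.085),("lookjarA",(362,267),.083)]: print(n,ray(C,uv,z).round(3))
c=cv2.resize(im[190:300,330:460],None,fx=5,fy=5,interpolation=2); cv2.imwrite("pics/jars.png",cv2.cvtColor(c,4))
E
```

```text
pad_scraper [0.645 0.205] deg 0 (109, 76)
pad_jar [0.657 0.061] deg -34 (58, 47)
pad_brush [ 0.687 -0.093] deg 10 (72, 57)
pad_dish [ 0.673 -0.204] deg -2 (16, 13)
brush [0.483 0.36 ] deg 45 (123, 44)
scraper [0.473 0.232] deg -19 (96, 65)
dish [0.46  0.073] deg 89 (60, 60)
jar [ 0.463 -0.371] deg 24 (45, 44)
bottle [[ 0.489 -0.078]]
mug [[ 0.469 -0.209]]
lookjarA [[ 0.342 -0.193]]
```

View pics/jars.png

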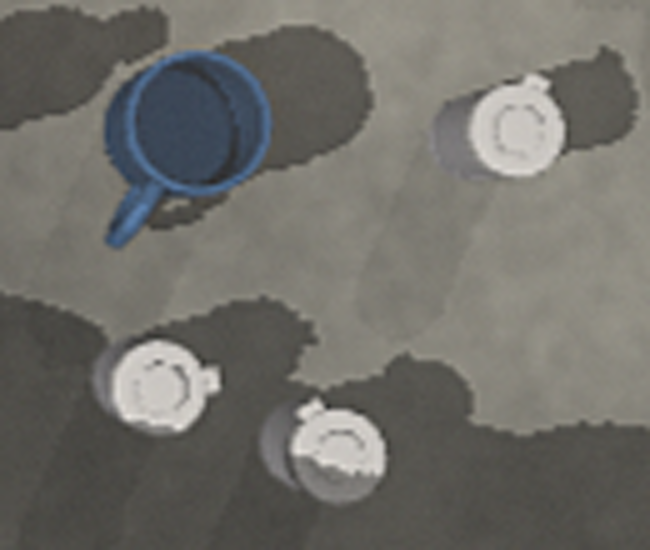

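The crop shows the white-lidded jar at (518,130), i.e. (433,215) in the full view, clearly the rightmost of the three. Next, two overhead wrist views to refine both halves.

Run:
```python
from h import *
import pickle
for i,(x,y) in enumerate([(.55,-.2),(.55,.25)]):
    best=None
    for yaw in (np.pi/2,-np.pi/2):
        q=r.inverse_kinematics([x,y,.27],down(yaw))
        if q is not None:
            d=np.abs(np.array(q)-r.get_obs()["joint_pos"]).max()
            if best is None or d<best[0]: best=(d,yaw,q)
    print(best[1],np.round(best[2],2)); r.goto_joints(best[2])
    o=r.get_obs(); im=r.read_camera("wrist"); cv2.imwrite(f"pics/w{i}.png",cv2.cvtColor(im,4)); pickle.dump(o,open(f"w{i}.pkl","wb")); print(o["clock"],o["ft_force"])
a=[cv2.resize(cv2.imread(f"pics/w{i}.png"),(400,300)) for i in (1,0)]
cv2.imwrite("pics/w01.png",np.hstack(a))
```

```text
-1.5707963267948966 [-0.37  0.32  1.49 -0.    1.33  1.2 ]
2.875 [ 0.96289407  0.10556541 -0.21506358]
-1.5707963267948966 [ 0.41  0.35  1.44 -0.    1.35  1.98]
4.575 [-0.38598849 -0.81518783 -0.01718384]
```

View pics/w01.png

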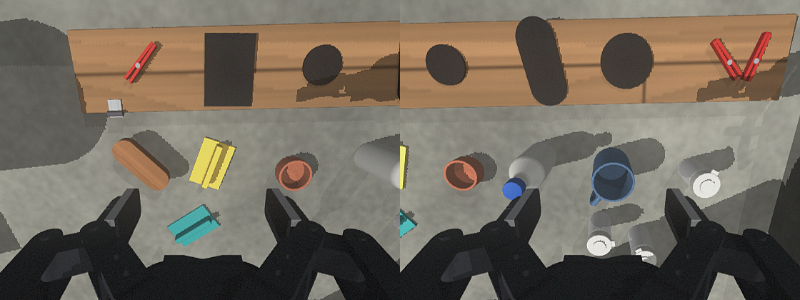

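The wrist views show all four pads clearly (half-scale mosaic: scraper (231,69), jar (322,65), brush (541,60), dish (627,61)) and the brush (141,165), scraper (213,163), dish (294,174) and jar (706,184).

Run:
```python
from h import *
import pickle
RANGES["pad"]=((0,0,0),(180,95,85))
RANGES["brown"]=((0,90,60),(16,255,255))
I=[cv2.cvtColor(cv2.imread(f"pics/w{i}.png"),4) for i in (0,1)]; Cs=[cam("wrist",pickle.load(open(f"w{i}.pkl","rb"))) for i in (0,1)]
for n,k,i,p0,rad,z in [("pad_scraper","pad",1,(.645,.205),80,.034),("pad_jar","pad",1,(.657,.061),45,.034),("pad_jar","pad",0,(.657,.061),45,.034),("pad_brush","pad",0,(.675,-.085),75,.034),("pad_dish","pad",0,(.673,-.204),50,.034),
 ("brush","brown",1,(.483,.36),65,.042),("scraper","yellow",1,(.473,.232),65,.004),("dish","brown",1,(.46,.073),45,.03),("dish","brown",0,(.46,.073),45,.03),("jar","white",0,(.463,-.371),30,.083)]:
    s=proj(Cs[i],[*p0,z]); p,a,s2,c=blob(I[i],k,s,rad,Cs[i],z)
    print(n,i,s.round(),p.round(4),"deg",round(np.degrees(a),1),s2); cv2.drawContours(I[i],[c],-1,(0,255,0),1)
cv2.imwrite("pics/ov.png",cv2.cvtColor(np.hstack([cv2.resize(I[i],(400,300),interpolation=cv2.INTER_AREA) for i in (1,0)]),4))
```

```text
pad_scraper 1 [321. 100.] [0.6459 0.2062] deg -0.2 (111, 80)
pad_jar 1 [447.  89.] [0.654  0.0562] deg 89.9 (63, 60)
pad_jar 0 [57. 89.] [0.655  0.0537] deg -90.0 (63, 60)
pad_brush 0 [183.  72.] [ 0.6613 -0.1003] deg 12.3 (128, 60)
pad_dish 0 [288.  74.] [ 0.6621 -0.2279] deg 0.1 (78, 64)
brush 1 [198. 233.] [0.4866 0.3586] deg 45.2 (119, 51)
scraper 1 [296. 230.] [0.4708 0.2324] deg -19.4 (102, 64)
dish 1 [413. 245.] [0.4642 0.0772] deg 39.3 (75, 63)
dish 0 [ 83. 245.] [0.4651 0.0638] deg -54.1 (80, 62)
jar 0 [429. 261.] [ 0.4657 -0.3708] deg 21.4 (47, 45)
```

View pics/ov.png

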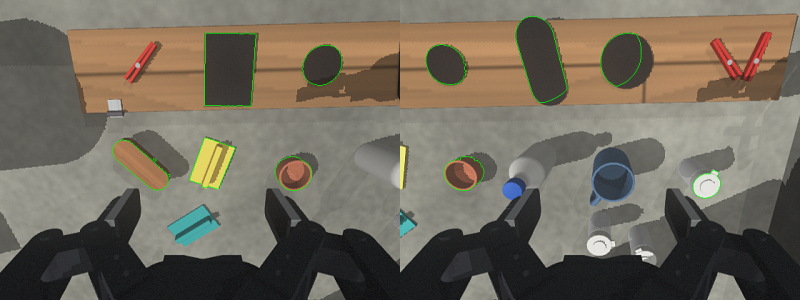

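```bash
cat >> h.py <<'E'
RANGES["pad"]=((0,0,0),(180,95,85)); RANGES["brown"]=((0,90,60),(16,255,255))
def go(p,yaw):
    q0=np.array(r.get_obs()["joint_pos"]); c=[r.inverse_kinematics(p,down(yaw+k*np.pi)) for k in (0,1)]
    c=[np.array(q) for q in c if q is not None]; r.goto_joints(min(c,key=lambda q:np.abs(q-q0).max()))
def pick(p,yaw,h,opening,zup=.25):
    go([*p,zup],yaw); r.set_gripper(opening)
    r.servo_line([*p,h+.03],max_speed=.2); print("hit",r.servo_line([*p,h],max_speed=.06,guard=15))
    r.set_gripper(0); o=r.get_obs(); print("width",round(o["gripper_width"],4),"grip",round(o["grip_force"],1))
    r.servo_line([*p,zup],max_speed=.2); o=r.get_obs(); print("lifted",round(o["gripper_width"],4),round(o["clock"],1))
def place(p,yaw,h,opening,zup=.25):
    go([*p,zup],yaw); r.servo_line([*p,h+.034+.015],max_speed=.2)
    hit=r.servo_line([*p,h+.034-.004],max_speed=.025,guard=4); z=r.get_obs()["eef_pos"][2]
    r.wait(.2); r.set_gripper(opening); r.wait(.1); r.servo_line([*p,zup],max_speed=.2)
    print("contact",hit,"dz",round(z-h-.034,4),"t",round(r.get_obs()["clock"],1))
E
python3 - <<'E'
from h import *
import pickle
i=0; I=cv2.cvtColor(cv2.imread("pics/w0.png"),4); C=cam("wrist",pickle.load(open("w0.pkl","rb")))
res={}
for n,p0,rad in [("pad_brush",(.664,-.098),95),("pad_dish",(.667,-.228),60)]:
    s=proj(C,[*p0,.034]); K=I.copy()
    p,a,s2,c=blob(I,"pad",s,rad,C,.034); res[n]=(p,a); print(n,p.round(4),np.degrees(a).round(1),s2)
p,a=res["pad_brush"]
if abs(a)<.5 and .64<p[0]<.69:
    d=np.radians
    pick((.4845,.3595),d(135),.022,.08); place(p,a+np.pi/2,.022,.075)
E
```

```text
pad_brush [ 0.6578 -0.1011] 12.3 (135, 60)
pad_dish [ 0.6604 -0.2373] -90.0 (83, 82)
hit False
width 0.0427 grip 63.2
lifted 0.0432 9.0
contact True dz 0.0007 t 14.2
```

Run:
```python
from h import *
d=np.radians
pick((.472,.232),d(71),.016,.045); place((.6459,.2062),d(90),.016,.045)
pick((.4625,.0715),d(90),.010,.085); place((.6604,-.2373),d(90),.010,.085)
```

```text
hit False
width 0.01 grip 61.9
lifted 0.0103 19.6
contact True dz 0.0005 t 23.9
hit False
width 0.0625 grip 64.5
lifted 0.0628 28.8
contact True dz 0.001 t 33.7
```

Run:
```python
from h import *
pick((.4655,-.371),np.radians(90),.034,.08,.29); place((.6545,.055),np.radians(90),.034,.075,.29)
go([.55,-.03,.3],np.pi/2)
o=r.get_obs(); C=cam("wrist",o); im=r.read_camera("wrist"); cv2.imwrite("pics/end_w.png",cv2.cvtColor(im,4))
for n,k,p0,rad,z in [("brush","brown",(.658,-.101),80,.076),("scraper","yellow",(.646,.206),70,.038),("dish","brown",(.66,-.237),50,.064),("jar","white",(.6545,.055),45,.117)]:
    p,a,s,c=blob(im,k,proj(C,[*p0,z]),rad,C,z); print(n,p.round(4),np.degrees(a).round(1),s)
t=r.read_camera("top")[90:250,90:480]
cv2.imwrite("pics/end.png",cv2.cvtColor(np.vstack([cv2.resize(im,(400,300)),cv2.resize(t,(400,164))]),4))
```

```text
hit False
width 0.0449 grip 57.3
lifted 0.045 38.6
contact True dz 0.0006 t 44.1
brush [ 0.6571 -0.128 ] 4.0 (125, 113)
scraper [0.6467 0.2052] -0.1 (95, 66)
dish [ 0.6599 -0.2401] 30.4 (116, 98)
jar [0.6521 0.0531] -68.1 (46, 45)
```

View pics/end.png

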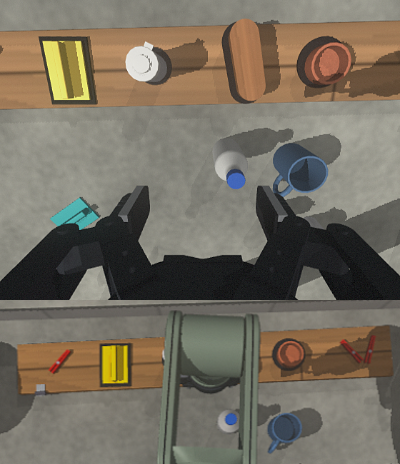

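All four stand on their pads in the wrist view: scraper (68,70), jar (144,63), brush (244,60) and dish (325,63). The brush and dish masks merged with the wood, so I'll check those two from the top with the arm moved aside.

Run:
```python
from h import *
go([.4,.35,.3],np.pi/2)
im=r.read_camera("top"); C=cam("top")
for n,c,z,D in [("brush",(.6578,-.1011),.076,None),("dish",(.6604,-.2373),.064,.032),("jar",(.6545,.055),.117,.0235),("pad_dish",(.6604,-.2373),.034,.042)]:
    if D: pts=[proj(C,[c[0]+D*np.cos(t),c[1]+D*np.sin(t),z]) for t in np.linspace(0,6.28,40)]
    else:
        a=np.radians(12.3); pts=[proj(C,[c[0]+x*np.cos(a)-y*np.sin(a),c[1]+x*np.sin(a)+y*np.cos(a),z]) for x,y in [(.06,.022),(.06,-.022),(-.06,-.022),(-.06,.022)]]
    pts=(np.array(pts)-[220,100])*4; big=globals().setdefault("B",cv2.resize(im[100:200,220:420],None,fx=4,fy=4,interpolation=2)); cv2.polylines(big,[pts.round().astype(int)],True,(0,255,0),1)
cv2.imwrite("pics/chk.png",cv2.cvtColor(B,4))
```

```text
(no output)
```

View pics/chk.png

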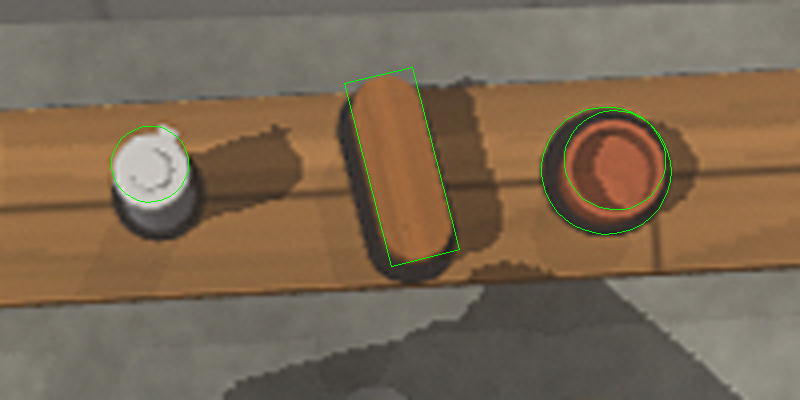

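The brush and jar match their expected outlines to about 3 mm. The dish rim looks about 6 mm towards the robot, so I'll measure it by hue.

Run:
```python
from h import *
RANGES["brown"]=((0,120,60),(9,255,255))
go([.5,-.2,.3],np.pi/2); o=r.get_obs(); wi=r.read_camera("wrist"); 
go([.4,.35,.3],np.pi/2); ti=r.read_camera("top")
for n,im,C,rad in [("w",wi,cam("wrist",o),50),("t",ti,cam("top"),20)]:
    for k,z in (("brown",.064),("pad",.034)):
        p,a,s,c=blob(im,k,proj(C,[.658,-.237,z]),rad+(12 if k=="pad" else 0),C,z); b=cv2.boundingRect(c); w=ray(C,c[:,0],z)
        print(n,k,p.round(4),s,w.min(0).round(4),w.max(0).round(4))
print(r.get_obs()["clock"])
```

```text
w brown [ 0.6559 -0.2368] (62, 62) [ 0.625  -0.2678] [ 0.6868 -0.2059]
w pad [ 0.6589 -0.2329] (83, 75) [ 0.6188 -0.2744] [ 0.7007 -0.1958]
t brown [ 0.6552 -0.2342] (63, 62) [ 0.624 -0.266] [ 0.6863 -0.2021]
t pad [ 0.6542 -0.2192] (82, 48) [ 0.6193 -0.2529] [ 0.6992 -0.1943]
50.4667
```

The dish is about 5 mm off its pad centre, within the 12 mm limit. Handing in.

```bash
python3 -c "
from cell import r
print(r.finish_job())"
```

```text
the job is handed in; nothing more can be done
None
```

I handed the job in at about 50 s: the jar, dish, scraper and brush each stand on their own pads by my measurements (about 5 mm off centre at worst, the dish), and the mug and bottle were not touched; the hand-in returned no verdict.

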